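# Add a cassette to a tight rack row

## Robot

A 6-joint arm with a two-finger parallel gripper is mounted at the origin on a cart in front of the work surface, level with it; the furniture and walls round the work are solid. World frame = base frame: x ahead of the robot, y to its left, z up, the work surface at z = 0. Lengths are in m, angles in rad, forces in N, time in s.
With the tool pointing down it reaches from about 0.375 to 0.975 m from the base axis. Payload 3.8 kg.
Tool frame: the origin (TCP) lies at the very end of the fingers, on their centre line; the grasp point (between the pads) lies 19 mm behind it; y points along the fingers, x is the direction in which the jaws open and shut, and the axes are right-handed (so a half turn about y gives the same grasp; the last joint's range is limited). The gripper opens to 85 mm and grips with 20 to 120 N. Pads are 22 mm wide; open, the fingers measure 114 mm over their backs; the gripper's body (76 mm by 85 mm) begins 54 mm behind the grasp point. The pads swing forward as they close: fully open they stand 13 mm farther back than shut.
Start: joints at [1.126, 0.264, 1.604, -0, 1.274, -0.037], TCP at [0.268, 0.62, 0.231] pointing down, gripper open.
Joint ranges: [-2.63, 2.63], [-0.94, 2.18], [0.31, 2.57], [-1.31, 4.45], [0, 2.66], [-2.55, 2.55]. Speed limits (rad/s): [2.57, 2.57, 3.14, 3.14, 3.14, 3.14].

## Interface

Orientations are given as a rotation vector (axis times angle).
In Python, from workcell import bot, cams gives the robot as it stands.
- The arm moves only by the tool play_rows, never from a script. Its argument "motion" is a list of rows, each a list of 2 entries, a list of its own where there are three numbers: the shift along the world's x, y, z normalised to -1 to 1, where 1 is 400 mm, then the turn, a rotation vector about the world's x, y, z normalised to -1 to 1, where 1 is pi/4 rad. In form: [[[tx, ty, tz], [ax, ay, az]], ...]. A call has 1 to 10 rows; each row is the pose to reach, as a shift and turn from the pose commanded when the call began; what a row does not reach only later rows make up. A row lasts 1/8 s, in which the tool goes at most 62.5 mm and 10.7 degrees, less where a joint would pass 70% of its speed; a pose out of reach is approached as far as the arm can. A call with a number of a shift or a turn outside -1 to 1 is refused whole. A call with a gripper value outside its range is refused whole. "gripper" is the closure, from 0 (fully open) to 1 (shut), set as the call begins (left out, the last holds). The fingers move at their own pace and stop on an object; "squeeze" is the grip in N (left out, the last holds). Time passes only in rows, so rows that repeat a pose let the fingers close. It gives the time, the measured TCP pose, the force and the opening at its end, in the units of the state.
- bot.read_state(): the state, without advancing time (a new reading comes with each control period).
- cams.read_camera(name): name is "scene" or "top"; returns (picture, depth): 384x512x3 uint8, red, green, blue; 384x512 float32, m along the optical axis (not along the pixel's ray), 0 where there is no reading.
- cams.calibration(name): a dict with "mtx" (3x3 intrinsics, pixels), "R" (3x3) and "t" (3): a world point X has camera coordinates R X + t. Camera axes: x right, y down, z forward; pixel columns grow to the right and rows downward; lengths in m; the calibration is good to about 2 mm. A picture is of the moment at which its call begins. calibration takes no time and is no camera call.
- bot.finish_job(): hands the job in, once; it reports no verdict.
Trained networks look in the newest picture that a camera, given by its name, has taken for a name from the list of things; names that differ only in an ending like _2 or _b are one class to them, and where a whole thing is asked for, a point or a joint stands for the part that bears it (a point fixed in the world has none). Each returns a list of dicts, best first, with "conf" (0 to 1); they miss things now and then, are a little off and sometimes report something else, mostly with a low value. They report only what shows in the picture. A call takes as long as a camera call. They do not tell look-alikes from the thing itself.
- cams.recognise(camera, label): "xyz" ([x, y, z] in m, in the coordinates of the camera as it stood for that picture, good to about 4 mm: the middle of the surface that is visible of it).
- cams.regions_of(camera, label): "mask" (384x512 bool, what is visible of it).
- cams.mark_of(camera, label): "xyz" ([x, y, z] in m, in the coordinates of the camera as it stood for that picture, good to about 4 mm: a listed point, or the origin of a listed thing).
The state is a dict: "time": time; "q": joint angles; "joint_vel": joint speeds; "joint_torque": joint torques, N m; "tool_pos": TCP position; "tcp_rot": TCP orientation; "wrist_force": force on the tool from outside, world axes, zero at the start; "torque": the same for the moment, N m; "width": opening from 0.0 (shut) to 1.0 (fully open).
Only numpy, scipy, OpenCV 4.12 (cv2) and the standard library are available. Lean on these libraries where they do the work, as an engineer would, in place of code of your own. Each camera call takes 0.05 s, during which the arm holds its last target.

## Task

Put the red-capped cassette into the row in the rack, straight beside the yellow-capped one on its follower side: nudge the cassettes there along, follower and all, to open a gap, slide the red one upright down into it until it stands on the rack floor, then push the follower back with the fingertips until the row is snug and give it a steady push of about 18 N for half a second. Be gentle: feel your way and never use more than 22 N, do not lift or tip the other cassettes, and leave the sensor, the dark jar and the steel block where they are.

Things in the scene. Friction and masses are not known exactly. Their poses are not given: they have to be found in the camera images.
- cassette_rack: Fixed rack: aluminium channel 72 x 190 mm along its y, origin under its centre. Floor 8 mm over the bench, 54 mm wide between lips that flare out above 13 mm and end 22 mm over the bench; sides open above them. Four touching cassettes stand on the floor, 50 mm depth across the channel, tops 83 mm over the bench, from the end plate (-y end) to the sliding follower (+y end). At +y a low stop bar, 18 mm high.
- rack_end (a point): Foot of the inner face of the fixed upright end plate (84 mm high over the bench), on the channel floor, at the rack's -y end, 85 mm from the rack's origin.
- follower (a joint): Black follower plate on the rack: 46 (x) x 10 (y) mm, top 82 mm over the bench, a foot 8 mm high reaching 16 mm farther out. Value in m: 0 at the start (four cassettes, touching); grows as it slides out along rack +y, to a hard stop somewhere between 0.028 and 0.045. About 3 N of friction, no spring, stays where left; each cassette drags about 1 N more.
- follower_back (a point): Centre of the follower's flat outer (+y) face, 53 mm over the bench; at the start 28 mm from the rack's origin toward +y. A push here toward rack -y closes the row.
- yellow: The one yellow-capped cassette of the row, else like the blue ones; first, second or third from the end plate, so a blue one always stands on its follower side. Origin under its centre, z up, y across its thickness toward the follower.
- blue_a: Blue-capped grey cassette in the row: 50 deep (x), about 26 thick (y, up to 1 mm more or less), 75 tall mm, about 150 g, lower edges rounded 2 mm; stands loose in the channel. Origin under its centre, z up, y across its thickness toward the follower.
- blue_b: Blue-capped grey cassette in the row: 50 deep (x), about 26 thick (y, up to 1 mm more or less), 75 tall mm, about 150 g, lower edges rounded 2 mm; stands loose in the channel. Origin under its centre, z up, y across its thickness toward the follower.
- blue_c: Blue-capped grey cassette in the row: 50 deep (x), about 26 thick (y, up to 1 mm more or less), 75 tall mm, about 150 g, lower edges rounded 2 mm; stands loose in the channel. Origin under its centre, z up, y across its thickness toward the follower. Always the one next to the follower.
- loose: Red-capped grey cassette, upright on the bench left of the rack: 50 deep (x), 24 to 29 thick (y; never measured), 75 tall mm, 120 to 200 g, lower edges rounded 2 mm. Origin under its centre, z up. Grip it, like the others, by front and back (50 mm apart). Either way round will do.
- sensor: Bystander: round white sensor body, 38 mm across, 13 mm high; origin under its centre.
- jar: Bystander: dark jar with a lid, 48 mm across, 70 mm high; origin under its centre.
- block: Bystander: small bright steel block, 30 x 45 x 31 mm high; origin under its centre.
There are look-alikes about, which are no part of the job. Leave any green or turquoise look-alike of the blue_b alone.

How it is judged:
On the way, in this order (a step that is already met when the one before it is completed fails the run):
1. the follower has been slid out by at least 20 mm with the row (value of joint follower above 0.02 m), for 0.1 s.
2. the red-capped cassette stands on the rack floor on the follower side of the yellow one (z of loose in the frame of cassette_rack below 0.0105 m and angle between loose's own z axis and vertical below 0.06 rad and x of loose in the frame of cassette_rack between -0.003 and 0.003 m and y of loose in the frame of yellow between 0.025 and 0.04 m), for 0.2 s.
3. the fingers press the follower against the closed row with a steady 14 to 22 N (contact force between follower and the fingers above 14 N and value of joint follower below 0.0299 m), for 0.3 s.
At the end, for the whole second after the job is handed in: The red cassette stands upright on the rack floor (2.5 mm), in line with the rack, less than 3 mm from the yellow one on its follower side; follower closed up so that all gaps in the row together are under 1.8 mm; the other four stand upright on the rack floor; all at rest (all of step 2 and y of loose in the frame of yellow below 0.0303 m and angle between the y axis of loose and the y axis of cassette_rack, either way round below 0.08 rad and value of joint follower below 0.0299 m and z of each of blue_a, blue_b, yellow, blue_c in the frame of cassette_rack below 0.0115 m and angle between each of blue_a, blue_b, yellow, blue_c's own z axis and vertical below 0.08 rad and linear speed of loose below 0.01 m/s); the robot touches nothing.
It fails at once if the sliding follower is pressed with more than 22 N by the fingers or by the cassette next to it (contact force between follower and blue_c above 22 N or contact force between follower and the fingers above 22 N).
It fails at once if the loose cassette is rammed with more than 50 N against the rack or 30 N against a cassette of the row (contact force between loose and cassette_rack above 50 N or contact force between loose and blue_a above 30 N or contact force between loose and blue_b above 30 N or contact force between loose and yellow above 30 N or contact force between loose and blue_c above 30 N).
It fails at once if a cassette of the row is lifted more than 25 mm or tipped over (z of any of blue_a, blue_b, yellow, blue_c in the frame of cassette_rack above 0.033 m or angle between any of blue_a, blue_b, yellow, blue_c's own z axis and vertical above 0.5 rad).
It fails at once if the sensor, the dark jar or the steel block is moved more than 20 mm (distance of any of sensor, jar, block from where it was at the start of the episode above 0.02 m).
It also fails if it takes over 72 s, if anything falls off the work surface, if the arm or the gripper's body presses on something with over 40 N, if the wrist force passes 120 N, or if a joint passes its speed limit or range.

## Working session

There is one attempt and no reset: what is moved stays moved. The work goes in short steps, Python scripts to look and compute and a tool call to move; the robot and the scene stay as the last step left them, time stands still between calls to the robot, and variables do not carry over. Pictures are saved under pics/ and viewed, and the job is handed in when it is done.

Besides the shell and the picture viewer there is one more tool, called after "Call:" as name(argument=value, ...) on one line, values as JSON. play_rows: Moves the arm, as the interface text tells. Its arguments: {"type":"object","properties":{"motion":{"type":"array","items":{"type":"array"}},"gripper":{"type":"number"},"squeeze":{"type":"number"}},"required":["motion"]}

```bash
ls; mkdir -p pics
cat > h.py <<'E'
import numpy as np, cv2
from workcell import bot, cams
def w(cam,p):
    c=cams.calibration(cam); R=np.array(c['R']);t=np.array(c['t'])
    return R.T@(np.array(p)-t)
def cloud(cam,d):
    c=cams.calibration(cam); K=np.array(c['mtx']);R=np.array(c['R']);t=np.array(c['t'])
    v,u=np.mgrid[:d.shape[0],:d.shape[1]]
    P=np.stack([(u-K[0,2])/K[0,0]*d,(v-K[1,2])/K[1,1]*d,d],-1)
    X=(P-t)@R
    X[d==0]=np.nan
    return X
def px(cam,X):
    c=cams.calibration(cam); p=np.array(c['mtx'])@(np.array(c['R'])@np.array(X)+np.array(c['t'])); return p[:2]/p[2]
E
python3 - <<'E'
from h import *
np.set_printoptions(precision=4,suppress=True)
for n in ('scene','top'):
    im,d=cams.read_camera(n); cv2.imwrite(f'pics/{n}0.png',im[:,:,::-1]); np.save(n+'_d.npy',d); np.save(n+'_i.npy',im)
    for l in ['cassette_rack','rack_end','follower_back','yellow','blue_a','loose','sensor','jar','block']:
        for r in cams.mark_of(n,l)[:5]:
            X=w(n,r['xyz']); print(n,l,round(r['conf'],2),X,px(n,X).round())
print(bot.read_state())
E
```

```text
pics
scene cassette_rack 0.8 [ 0.5989 -0.0463 -0.0026] [297. 229.]
scene rack_end 0.88 [ 0.611  -0.1222  0.0049] [323. 239.]
scene follower_back 0.7 [ 0.5924 -0.0139  0.0531] [288. 210.]
scene yellow 0.76 [ 0.6024 -0.0859  0.0051] [310. 234.]
scene blue_a 0.9 [ 0.4719 -0.1065  0.0009] [284. 267.]
scene blue_a 0.87 [ 0.6051 -0.1146  0.012 ] [320. 237.]
scene blue_a 0.73 [ 0.5943 -0.0356  0.0071] [293. 226.]
scene blue_a 0.57 [ 0.5277 -0.2232  0.0004] [336. 281.]
scene blue_a 0.5 [ 0.6018 -0.0661  0.0081] [304. 230.]
scene loose 0.89 [0.4928 0.3542 0.0013] [172. 180.]
scene sensor 0.42 [0.3603 0.2759 0.0017] [152. 214.]
scene jar 0.92 [ 0.4232 -0.2567  0.0011] [321. 316.]
scene block 0.59 [ 0.7366 -0.1027 -0.0028] [344. 214.]
top cassette_rack 0.72 [ 0.6018 -0.039   0.0005] [283. 186.]
top cassette_rack 0.68 [ 0.5977 -0.0197  0.0536] [277. 185.]
top rack_end 0.86 [ 0.6135 -0.1256  0.0077] [312. 182.]
top follower_back 0.58 [ 0.5964 -0.0185  0.0531] [277. 186.]
top yellow 0.47 [ 0.6069 -0.09    0.0055] [300. 184.]
top blue_a 0.69 [ 0.4767 -0.1129  0.0006] [308. 227.]
top blue_a 0.57 [ 0.5315 -0.2256  0.0022] [345. 209.]
top blue_a 0.56 [ 0.6037 -0.0657  0.0112] [292. 185.]
top blue_a 0.51 [ 0.6144 -0.12    0.0084] [310. 182.]
top blue_a 0.45 [ 0.6026 -0.0413  0.0077] [284. 186.]
top loose 0.71 [0.4954 0.3534 0.0012] [155. 220.]
top block 0.61 [ 0.7413 -0.1069  0.0018] [305. 141.]
{'time': 1.0, 'q': array([ 1.1261,  0.2639,  1.604 , -0.    ,  1.2737, -0.0369]), 'joint_vel': array([-0.0006,  0.0011,  0.0003,  0.0007, -0.0006,  0.0011]), 'joint_torque': array([ -0.    , -51.5085, -36.7738,  -0.0001,   0.0007,   0.    ]), 'tool_pos': array([0.2677, 0.6196, 0.2313]), 'tcp_rot': array([-1.375 , -0.9038,  0.9037]), 'wrist_force': array([ 0.4129, -0.478 ,  0.3221]), 'torque': array([ 0.0136, -0.0144,  0.0214]), 'width': 1.0012696518327118}
```

View pics/scene0.png

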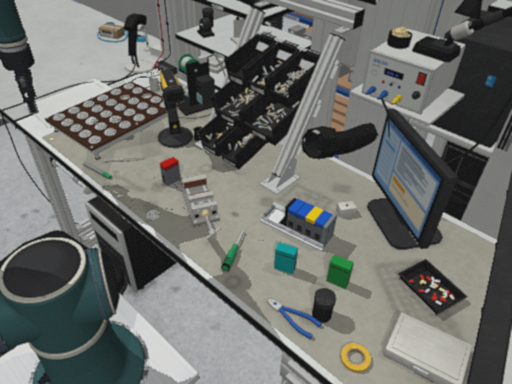

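View pics/top0.png

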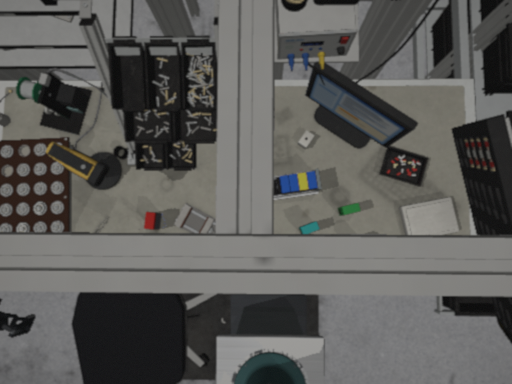

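Run:
```python
from h import *
a=np.load('scene_i.npy');b=np.load('top_i.npy')
c1=cv2.resize(a[170:290,240:380,::-1],None,fx=5,fy=5,interpolation=cv2.INTER_CUBIC)
c2=cv2.resize(b[140:245,140:350,::-1],None,fx=3.8,fy=3.8,interpolation=cv2.INTER_CUBIC)
c3=cv2.resize(a[140:240,140:240,::-1],None,fx=5,fy=5,interpolation=cv2.INTER_CUBIC)
cv2.imwrite('pics/c1.png',c1);cv2.imwrite('pics/c2.png',c2);cv2.imwrite('pics/c3.png',c3)
for n,i in (('scene',a),('top',b)):
    c=cams.calibration(n); R=np.array(c['R']); print(n,'cam pos',-R.T@c['t'],np.array(c['mtx'])[0,0])
# heights from both cams: xy grid max height
for n in ('top','scene'):
    X=cloud(n,np.load(n+'_d.npy'))
    print(n)
    gx=np.arange(0.1,1.1,0.05);gy=np.arange(0.7,-0.55,-0.05)
    M=np.full((len(gx),len(gy)),np.nan)
    for i,x in enumerate(gx):
        for j,y in enumerate(gy):
            m=(X[...,0]>x-.025)&(X[...,0]<=x+.025)&(X[...,1]>y-.025)&(X[...,1]<=y+.025)
            if m.any(): M[i,j]=X[...,2][m].max()
    print('y   ',' '.join('%4d'%(g*100) for g in gy))
    for i in range(len(gx))[::-1]: print('x%3d'%round(gx[i]*100),' '.join('%4s'%('' if np.isnan(v) else int(v*1000)) for v in M[i]))
```

```text
scene cam pos [-0.10287221 -0.52282753  0.85756385] 444.06130580188676
top cam pos [0.46697828 0.01293261 1.23185607] 403.3813556315159
top
y      70   64   59   54   49   44   39   34   29   24   19   14    9    4    0   -5  -10  -15  -20  -25  -30  -35  -40  -45  -50
x105  170  171  180  181  169  172                                                                                               
x100  172  344  345  344  344  344                                          349                 284                              
x 95  168  341  343  342  411  338  409                      405  408       433  435  418  419  414    4  277  415    6    7    6
x 90  176  190  206  209  190  379  403  335  334  335  334  400  403       406  406  407  407  405  187  270  268    9   10    8
x 85  182  194  195  193  191  157  342  254  321  315  321  345              8  319  319  343  282  156         7    9    9    8
x 80   71  180  178  126    9    1  308  239  306  298  308  308              8    9    9  282  284  283  276         0    9    9
x 75   61   62   64   12   10    9  294  257  293 
[... 3770 characters left out ...]
   13   13    7    7    7    6   25    7    6   13   13   14    6   14   14       396
x 30    5  338  520    3    4    4    4    4    3    3    3    4    5    4    3    4    5    3    4    4    3    5            389
x 25 -259  404  524  350           -256 -258                                                                                     
x 20 -257 -256                                                                                                                   
x 15 -255                                                           3    4    4    4    3    4                                   
x 10 -258                                                           4   16  309  310    5    4
```

```bash
echo
```

```text
(no output)
```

View pics/c1.png

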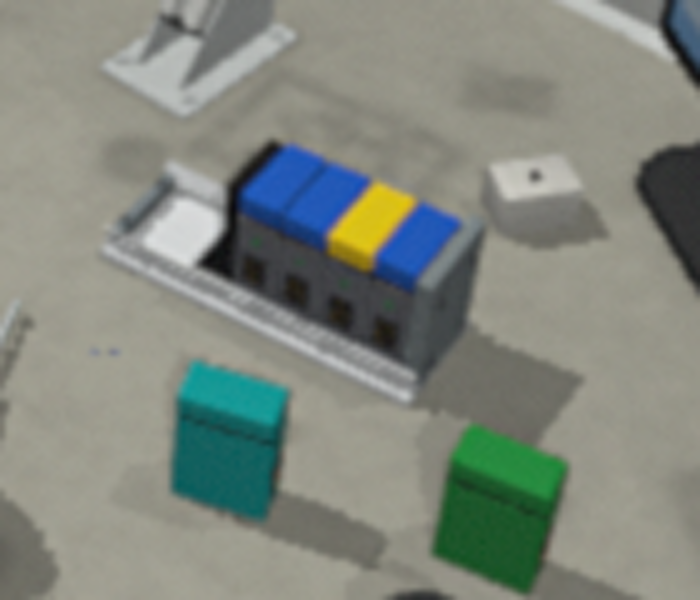

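View pics/c2.png

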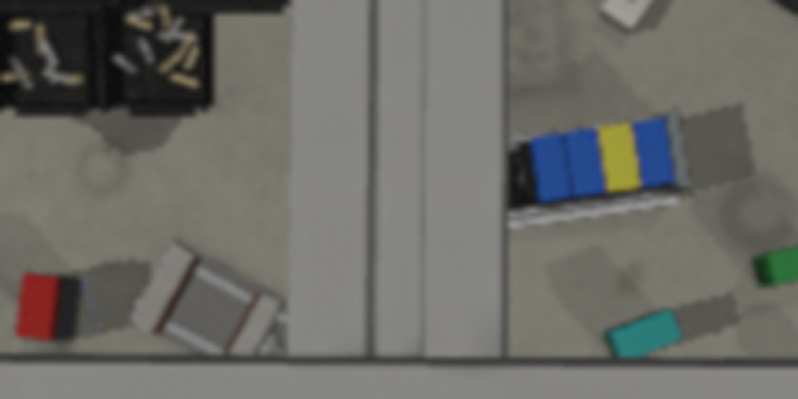

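View pics/c3.png

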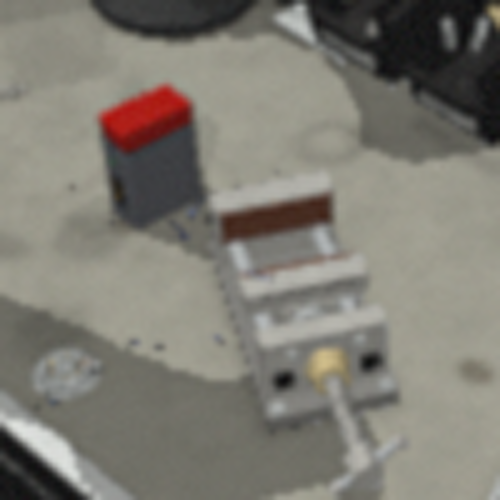

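```bash
cat > meas.py <<'E'
from h import *
def plane(cam,uv,z):
    c=cams.calibration(cam); K=np.array(c['mtx']);R=np.array(c['R']);t=np.array(c['t'])
    C=-R.T@t; uv=np.atleast_2d(uv).astype(float)
    d=np.c_[(uv[:,0]-K[0,2])/K[0,0],(uv[:,1]-K[1,2])/K[1,1],np.ones(len(uv))]@R
    return C+d*((z-C[2])/d[:,2])[:,None]
def caps(cam,im,d):
    X=cloud(cam,d); hsv=cv2.cvtColor(im,cv2.COLOR_RGB2HSV).astype(int); H,S,V=hsv[...,0],hsv[...,1],hsv[...,2]
    out={}
    up=None
    for n,m,z in (('blue',(H>105)&(H<125)&(S>130),.083),('yellow',(H>20)&(H<35)&(S>130),.083),('red',((H<8)|(H>172))&(S>150),.075)):
        # top faces only: use depth height near max
        if n=='red': reg=(X[...,0]>.40)&(X[...,0]<.75)&(X[...,1]>-.2)&(X[...,1]<.45)
        else: reg=(X[...,0]>.54)&(X[...,0]<.68)&(X[...,1]>-.18)&(X[...,1]<.08)
        mm=m&reg
        zz=X[...,2][mm]
        if len(zz)==0: continue
        top=np.percentile(zz,90); mm&=X[...,2]>top-.006
        v,u=np.nonzero(mm); out[n]=(top,plane(cam,np.c_[u,v],z),mm)
    return out
E
python3 - <<'E'
from meas import *
from scipy.spatial.transform import Rotation as Ro
np.set_printoptions(precision=4,suppress=True)
print(Ro.from_rotvec(bot.read_state()['tcp_rot']).as_matrix())
for n in ('scene','top'):
    o=caps(n,np.load(n+'_i.npy'),np.load(n+'_d.npy'))
    for k,(top,P,m) in o.items():
        P=P[:,:2].astype(np.float32); r=cv2.minAreaRect(P*1000)
        print(n,k,len(P),'top',round(float(top),4),'mean',P.mean(0),'rect',np.round(r[0],1),np.round(r[1],1),round(r[2],1))
    P=np.r_[o['blue'][1],o['yellow'][1]][:,:2].astype(np.float32);r=cv2.minAreaRect(P*1000)
    c=P.mean(0);e,vv=np.linalg.eigh(np.cov((P-c).T));a=vv[:,1]*np.sign(vv[1,1])
    print(n,'row',c,np.round(r[0],1),np.round(r[1],1),r[2],'axis',a,'yaw',np.degrees(np.arctan2(-a[0],a[1])),'ext',np.ptp((P-c)@a), (o['yellow'][1][:,:2]-c).mean(0)@a)
    P=o['red'][1][:,:2];c=P.mean(0);e,vv=np.linalg.eigh(np.cov((P-c).T));a=vv[:,1]*np.sign(vv[0,1]);print('red long axis',np.degrees(np.arctan2(a[1],a[0])),e**.5*12**.5)
E
```

```text
[[ 0.3966  0.     -0.918 ]
 [ 0.918   0.      0.3966]
 [ 0.     -1.     -0.    ]]
scene blue 396 top 0.0849 mean [ 0.5983 -0.0709] rect [598.6 -75.2] [ 52.8 103.8] 8.5
scene yellow 135 top 0.0843 mean [ 0.6014 -0.0891] rect [601.9 -89. ] [53.1 23.9] 8.5
scene red 106 top 0.0768 mean [0.4862 0.3496] rect [486.9 348.9] [32.5 49. ] 81.8
scene row [ 0.5991 -0.0756] [599.3 -75.1] [ 54.1 103.8] 8.470878601074219 axis [-0.1486  0.9889] yaw 8.545045571290466 ext 0.10375917531350504 -0.013770050363079796
red long axis -6.289618600975336 [0.0309 0.0483]
top blue 407 top 0.0857 mean [ 0.6041 -0.0706] rect [605.5 -77. ] [ 49.2 103.9] 9.2
top yellow 126 top 0.0858 mean [ 0.6071 -0.0908] rect [607.3 -90.7] [49.2 21.9] 8.5
top red 140 top 0.0784 mean [0.494  0.3482] rect [493.6 348.1] [27.1 45.4] 84.6
top row [ 0.6048 -0.0754] [605.3 -76.8] [ 49.2 103.9] 8.401681900024414 axis [-0.1667  0.986 ] yaw 9.598759645695988 ext 0.10399131308606921 -0.01556298301812558
red long axis -5.250158417146203 [0.0279 0.0468]
```

Call:
play_rows(motion=[[[0.03,-0.06,0],[0,0,-0.05]],[[0.08,-0.17,0],[0,0,-0.13]],[[0.14,-0.29,0],[0,0,-0.22]],[[0.2,-0.41,0],[0,0,-0.31]],[[0.26,-0.53,0],[0,0,-0.41]],[[0.32,-0.65,0],[0,0,-0.51]],[[0.38,-0.78,0],[0,0,-0.61]],[[0.415,-0.85,0],[0,0,-0.667]],[[0.415,-0.85,0],[0,0,-0.667]]], gripper=0, squeeze=25)

```text
time: 2.12
tool_pos: [0.4346, 0.2779, 0.2315]
tcp_rot: [-1.513, -0.498, 0.497]
wrist_force: [-0.4, 1.1, 0.4]
width: 1.002
```

Call:
play_rows(motion=[[[0.03,-0.06,0],[0,0,-0.05]],[[0.08,-0.17,0],[0,0,-0.13]],[[0.14,-0.29,0],[0,0,-0.21]],[[0.2,-0.41,-0.05],[0,0,-0.3]],[[0.26,-0.53,-0.1],[0,0,-0.39]],[[0.32,-0.65,-0.15],[0,0,-0.48]],[[0.38,-0.78,-0.18],[0,0,-0.57]],[[0.4135,-0.8515,-0.2],[0,0,-0.613]],[[0.4135,-0.8515,-0.2],[0,0,-0.613]],[[0.4135,-0.8515,-0.2],[0,0,-0.613]]])

```text
time: 3.38
tool_pos: [0.599, -0.0596, 0.1512]
tcp_rot: [-1.566, -0.124, 0.125]
wrist_force: [-0.2, -0.3, 0.0]
width: 1.002
```

```bash
cat > shot.py <<'E'
import sys
from meas import *
from scipy.spatial.transform import Rotation as Ro
np.set_printoptions(precision=4,suppress=True)
tag=sys.argv[1]
s=bot.read_state(); M=Ro.from_rotvec(s['tcp_rot']).as_matrix()
print('t',s['time'],'tcp',s['tool_pos'],'toolx yaw',np.degrees(np.arctan2(M[1,0],M[0,0])),'ydir',M[:,1],'F',s['wrist_force'],'w',s['width'],'q',s['q'])
for n in ('scene','top'):
    im,d=cams.read_camera(n); np.save(n+'_d.npy',d); np.save(n+'_i.npy',im)
    u0,v0,u1,v1=[int(x) for x in sys.argv[2:6]] if n=='scene' else [int(x) for x in sys.argv[6:10]]
    if u1>u0: cv2.imwrite(f'pics/{tag}_{n}.png',cv2.resize(im[v0:v1,u0:u1,::-1],None,fx=4,fy=4,interpolation=cv2.INTER_CUBIC))
E
python3 shot.py a 230 130 380 260 220 120 350 240
```

```text
t 3.375 tcp [ 0.599  -0.0596  0.1512] toolx yaw 9.10563322363401 ydir [-0.0005  0.0009 -1.    ] F [-0.2236 -0.3343  0.0415] w 1.001728268193695 q [-0.1409  0.1896  1.8473  0.0009  1.1052 -0.3002]
```

View pics/a_scene.png

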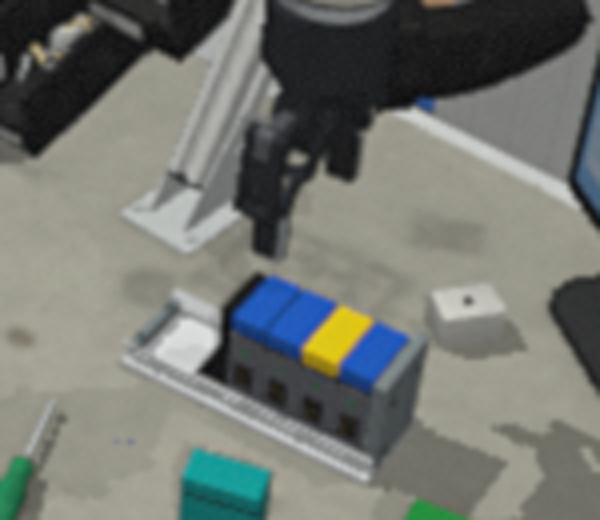

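View pics/a_top.png

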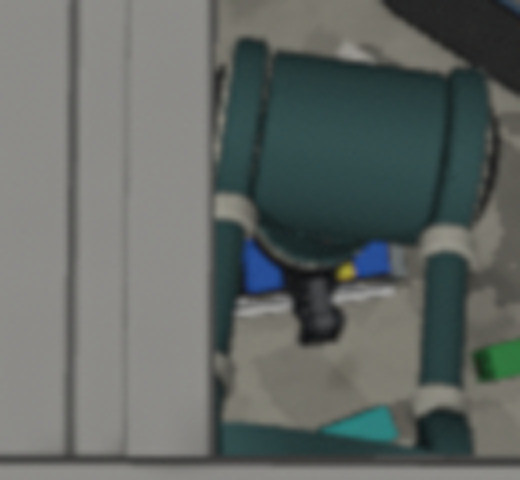

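Run:
```python
from h import *
np.set_printoptions(precision=4,suppress=True)
print(__import__('workcell').bot.read_state()['tool_pos'])
for n in ('scene','top'):
    X=cloud(n,np.load(n+'_d.npy'))
    for z0,z1 in ((.10,.135),(.135,.165),(.165,.2),(.2,.25)):
        m=(X[...,2]>z0)&(X[...,2]<z1)&(abs(X[...,0]-.6)<.1)&(abs(X[...,1]+.06)<.08)
        if m.sum()<4: continue
        Q=X[m]; a=np.array([-.156,.988,0]);b=np.array([.988,.156,0]);c=np.array([.599,-.0596,0])
        print(n,z0,m.sum(),'along',np.percentile((Q-c)@a,[2,50,98]),'across',np.percentile((Q-c)@b,[2,50,98]),'z',Q[:,2].min())
```

```text
[ 0.599  -0.0593  0.1517]
scene 0.165 184 along [-0.0081 -0.0008  0.0129] across [-0.0572  0.0402  0.0473] z 0.1650056239308208
scene 0.2 396 along [-0.0152 -0.0071  0.0138] across [-0.0747 -0.0453  0.0664] z 0.20016899612256656
top 0.2 86 along [-0.0159  0.0075  0.0165] across [-0.0713 -0.0436 -0.0284] z 0.20614638111871336
```

Call:
play_rows(motion=[[[-0.001,-0.009,-0.08],[0,0,0]],[[-0.001,-0.009,-0.13],[0,0,0]],[[-0.001,-0.009,-0.15],[0,0,0]],[[-0.001,-0.009,-0.15],[0,0,0]]])

```text
time: 3.98
tool_pos: [0.5982, -0.064, 0.0907]
tcp_rot: [-1.567, -0.123, 0.125]
wrist_force: [-0.4, -0.1, -0.5]
width: 0.999
```

```bash
python3 shot.py b 260 180 340 260 0 0 0 0
python3 - <<'E'
from h import *
s=bot.read_state();print(s['tool_pos'])
n='scene';X=cloud(n,np.load(n+'_d.npy'))
np.set_printoptions(precision=4,suppress=True)
a=np.array([-.156,.988,0]);b=np.array([.988,.156,0]);c=s['tool_pos']*[1,1,0]
for z0,z1 in ((.095,.11),(.11,.13),):
    m=(X[...,2]>z0)&(X[...,2]<z1)&(abs(X[...,0]-.6)<.1)&(abs(X[...,1]+.06)<.08)
    Q=X[m]; al=(Q-c)@a; ac=(Q-c)@b
    for q in (ac<0,ac>0):
        if q.sum()>3: print(z0,q.sum(),'along',np.percentile(al[q],[3,10,50,90,97]),'across',np.percentile(ac[q],[3,50,97]),Q[q][:,2].min())
E
```

```text
t 3.975 tcp [ 0.5982 -0.064   0.0907] toolx yaw 9.067175292271477 ydir [-0.0013  0.0003 -1.    ] F [-0.3522 -0.1499 -0.4794] w 0.9987783909906865 q [-0.1481  0.2513  1.8949  0.0001  0.9967 -0.3064]
[ 0.59939725 -0.06444136  0.0921227 ]
0.095 7 along [-0.0063 -0.0063 -0.0043 -0.0009  0.0005] across [-0.0521 -0.0505 -0.0454] 0.10514505452590028
0.095 12 along [-0.0062 -0.004   0.0043  0.012   0.0132] across [0.0401 0.0416 0.0439] 0.1041660205278357
0.11 50 along [-0.0075 -0.0063 -0.0012  0.0096  0.0109] across [-0.0592 -0.0551 -0.045 ] 0.11056886455832755
0.11 53 along [-0.0073 -0.0058  0.0023  0.0122  0.0139] across [0.0404 0.0424 0.0453] 0.11027971231264902
```

View pics/b_scene.png

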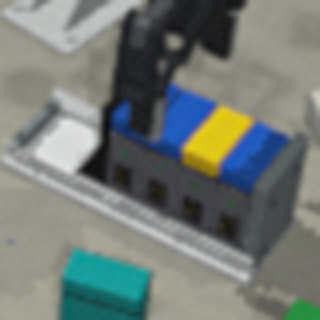

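Call:
play_rows(motion=[[[0,0,-0.05],[0,0,0]],[[0,0,-0.1],[0,0,0]],[[0,0,-0.14],[0,0,0]],[[0,0,-0.15],[0,0,0]],[[0,0,-0.15],[0,0,0]]])

```text
time: 4.7
tool_pos: [0.5983, -0.0645, 0.0306]
tcp_rot: [-1.567, -0.123, 0.125]
wrist_force: [-0.2, -0.3, -0.5]
width: 0.996
```

Call:
play_rows(motion=[[[0,0,0],[0,0,0]],[[0,0,0],[0,0,0]],[[0,0,0],[0,0,0]],[[0,0,0],[0,0,0]],[[0,0,0],[0,0,0]]], gripper=0.55, squeeze=20)

```text
time: 5.32
tool_pos: [0.5998, -0.0646, 0.0323]
tcp_rot: [-1.568, -0.126, 0.122]
wrist_force: [2.1, 1.1, 5.5]
width: 0.58
```

Call:
play_rows(motion=[[[-0.0008,0.005,0],[0,0,0]],[[-0.0016,0.01,0],[0,0,0]],[[-0.0028,0.018,0],[0,0,0]],[[-0.0041,0.026,0],[0,0,0]],[[-0.0054,0.034,0],[0,0,0]],[[-0.0065,0.041,0],[0,0,0]],[[-0.0078,0.0494,0],[0,0,0]],[[-0.0078,0.0494,0],[0,0,0]]])

```text
time: 6.32
tool_pos: [0.5969, -0.0461, 0.0323]
tcp_rot: [-1.57, -0.126, 0.122]
wrist_force: [1.7, -4.5, 4.8]
width: 0.586
```

```bash
python3 shot.py c 250 170 340 260 0 0 0 0
```

```text
t 6.325 tcp [ 0.5969 -0.0461  0.0323] toolx yaw 9.059573222752183 ydir [ 0.0028 -0.0022 -1.    ] F [ 1.6908 -4.4635  4.8056] w 0.5863666580810207 q [-0.1176  0.3157  1.9384 -0.0024  0.8845 -0.2742]
```

View pics/c_scene.png

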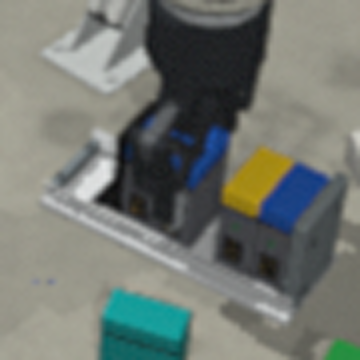

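Call:
play_rows(motion=[[[-0.001,0.006,0],[0,0,0]],[[-0.0019,0.012,0],[0,0,0]],[[-0.0028,0.018,0],[0,0,0]],[[-0.0035,0.022,0],[0,0,0]],[[-0.0035,0.022,0],[0,0,0]]])

```text
time: 7.05
tool_pos: [0.5956, -0.0374, 0.0323]
tcp_rot: [-1.57, -0.126, 0.122]
wrist_force: [1.9, -5.0, 4.6]
width: 0.582
```

Call:
play_rows(motion=[[[-0.0004,0.0025,0],[0,0,0]],[[-0.0008,0.005,0],[0,0,0]],[[-0.0008,0.005,0],[0,0,0]]])

```text
time: 7.42
tool_pos: [0.5953, -0.0355, 0.0323]
tcp_rot: [-1.57, -0.126, 0.122]
wrist_force: [2.7, -5.5, 4.2]
width: 0.584
```

Call:
play_rows(motion=[[[-0.0004,0.0025,0],[0,0,0]],[[-0.0008,0.005,0],[0,0,0]],[[-0.0008,0.005,0],[0,0,0]]])

```text
time: 7.8
tool_pos: [0.595, -0.0336, 0.0323]
tcp_rot: [-1.57, -0.126, 0.122]
wrist_force: [2.1, -6.7, 5.3]
width: 0.585
```

Call:
play_rows(motion=[[[-0.0004,0.0025,0],[0,0,0]],[[-0.0006,0.004,0],[0,0,0]],[[-0.0006,0.004,0],[0,0,0]]])

```text
time: 8.18
tool_pos: [0.595, -0.0336, 0.0323]
tcp_rot: [-1.572, -0.127, 0.122]
wrist_force: [2.9, -11.2, 4.3]
width: 0.585
```

Call:
play_rows(motion=[[[0.0004,-0.0025,0],[0,0,0]],[[0.0005,-0.003,0],[0,0,0]]])

```text
time: 8.43
tool_pos: [0.595, -0.0336, 0.0323]
tcp_rot: [-1.57, -0.126, 0.122]
wrist_force: [1.4, -7.0, 4.7]
width: 0.583
```

Call:
play_rows(motion=[[[0,0,0],[0,0,0]],[[0,0,0],[0,0,0]],[[0,0,0],[0,0,0]],[[0,0,0],[0,0,0]],[[0,0,0.05],[0,0,0]],[[0,0,0.15],[0,0,0]],[[0,0,0.3],[0,0,0]],[[0,0,0.4],[0,0,0]]], gripper=0)

```text
time: 9.43
tool_pos: [0.5949, -0.0317, 0.1963]
tcp_rot: [-1.568, -0.128, 0.12]
wrist_force: [0.5, 1.2, -0.3]
width: 0.999
```

```bash
python3 shot.py d 250 170 350 260 0 0 0 0
```

```text
t 9.425 tcp [ 0.5949 -0.0317  0.1963] toolx yaw 9.04035702391658 ydir [ 0.0052 -0.0005 -1.    ] F [ 0.5173  1.1881 -0.3068] w 0.9988388501805134 q [-0.095   0.1365  1.8214  0.      1.1785 -0.2528]
```

View pics/d_scene.png

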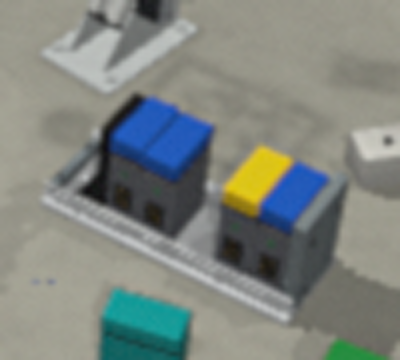

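Call:
play_rows(motion=[[[-0.01,0.05,0],[0,0,-0.02]],[[-0.04,0.17,0],[0,0,-0.06]],[[-0.08,0.3,0],[0,0,-0.1]],[[-0.12,0.43,0],[0,0,-0.15]],[[-0.155,0.56,-0.02],[0,0,-0.19]],[[-0.19,0.69,-0.04],[0,0,-0.24]],[[-0.23,0.82,-0.05],[0,0,-0.28]],[[-0.257,0.92,-0.06],[0,0,-0.32]],[[-0.265,0.95,-0.066],[0,0,-0.327]],[[-0.265,0.95,-0.066],[0,0,-0.327]]])

```text
time: 10.78
tool_pos: [0.4871, 0.3485, 0.1648]
tcp_rot: [-1.57, 0.077, -0.076]
wrist_force: [0.3, -0.6, 0.6]
width: 1.001
```

```bash
python3 shot.py e 120 100 240 220 110 160 210 240
python3 - <<'E'
from meas import *
np.set_printoptions(precision=4,suppress=True)
s=bot.read_state();p=s['tool_pos'];print(p)
n='scene';d=np.load(n+'_d.npy');X=cloud(n,d)
th=np.radians(-5.7);b=np.array([np.cos(th),np.sin(th),0]);a=np.array([-b[1],b[0],0]);c=p*[1,1,0]
for z0,z1 in ((.175,.19),(.19,.21)):
    m=(X[...,2]>z0)&(X[...,2]<z1)&(abs(X[...,0]-p[0])<.1)&(abs(X[...,1]-p[1])<.05)
    Q=X[m]; al=(Q-c)@a; ac=(Q-c)@b
    for q in (ac<0,ac>0):
        if q.sum()>3: print(z0,q.sum(),'along',np.percentile(al[q],[3,10,50,90,97]),'across',np.percentile(ac[q],[3,50,97]))
o=caps(n,np.load(n+'_i.npy'),d)
top,P,m=o['red'];print(top,P.mean(0),len(P)); Q=P
print('red along',np.percentile((Q-c)@a,[3,50,97]),'across',np.percentile((Q-c)@b,[3,50,97]))
Xr=X[m];print('cloud',Xr.mean(0),np.percentile((Xr-c)@a,[3,50,97]),np.percentile((Xr-c)@b,[3,50,97]))
E
```

```text
t 10.775 tcp [0.4871 0.3485 0.1648] toolx yaw -5.570547775629604 ydir [-0.0002 -0.0008 -1.    ] F [ 0.3269 -0.6375  0.6169] w 1.001270174868715 q [ 0.5797  0.172   1.8414 -0.0006  1.1289  0.6772]
[0.4878 0.3473 0.165 ]
0.175 16 along [-0.0082 -0.008  -0.0052 -0.0002  0.0025] across [-0.0574 -0.0519 -0.0448]
0.175 18 along [-0.0078 -0.0074 -0.0015  0.01    0.015 ] across [0.0394 0.0415 0.0508]
0.19 51 along [-0.0099 -0.0081 -0.0027  0.0065  0.0092] across [-0.0586 -0.0542 -0.0456]
0.19 46 along [-0.0086 -0.0072 -0.001   0.0118  0.0157] across [0.0389 0.0415 0.0532]
0.07699259458526461 [0.487  0.3493 0.075 ] 109
red along [-0.0125  0.0016  0.0167] across [-0.0234 -0.0011  0.0218]
cloud [0.4869 0.3492 0.0751] [-0.0096  0.0007  0.016 ] [-0.0232 -0.0009  0.022 ]
```

View pics/e_scene.png

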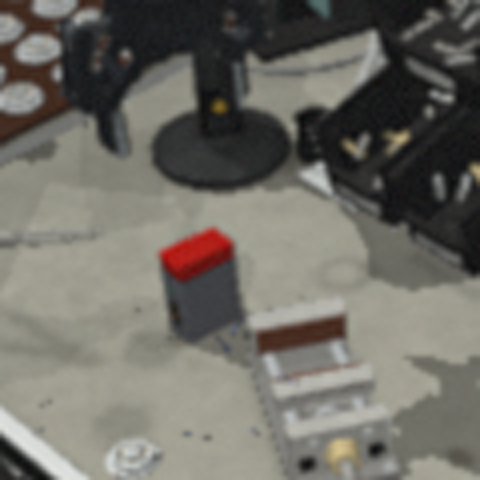

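View pics/e_top.png

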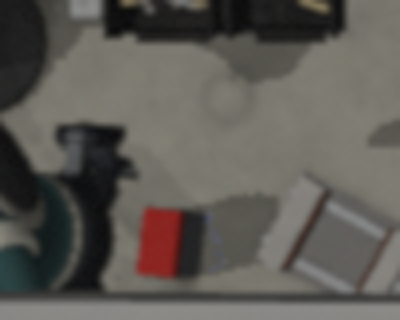

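Call:
play_rows(motion=[[[0,0,-0.05],[0,0,0]],[[0,0,-0.12],[0,0,0]],[[0,0,-0.19],[0,0,0]],[[0,0,-0.25],[0,0,0]],[[0,0,-0.3],[0,0,0]],[[0,0,-0.33],[0,0,0]],[[0,0,-0.3375],[0,0,0]],[[0,0,-0.3375],[0,0,0]]])

```text
time: 11.88
tool_pos: [0.488, 0.3486, 0.0303]
tcp_rot: [-1.569, 0.077, -0.078]
wrist_force: [-0.5, -0.2, -0.3]
width: 1.003
```

Call:
play_rows(motion=[[[0,0,0],[0,0,0]],[[0,0,0],[0,0,0]],[[0,0,0],[0,0,0]],[[0,0,0],[0,0,0]],[[0,0,0],[0,0,0]]], gripper=0.6, squeeze=35)

```text
time: 12.5
tool_pos: [0.4882, 0.3489, 0.0309]
tcp_rot: [-1.568, 0.077, -0.079]
wrist_force: [0.4, -0.1, 6.8]
width: 0.583
```

Call:
play_rows(motion=[[[0,0,0.02],[0,0,0]],[[0,0,0.1],[0,0,0]],[[0,0,0.2],[0,0,0]],[[0,0,0.3],[0,0,0]],[[0,0,0.37],[0,0,0]],[[0,0,0.37],[0,0,0]]])

```text
time: 13.25
tool_pos: [0.4889, 0.3494, 0.1806]
tcp_rot: [-1.566, 0.074, -0.081]
wrist_force: [0.3, 0.4, -1.9]
width: 0.581
```

```bash
python3 shot.py f 120 100 240 220 110 160 210 240
```

```text
t 13.25 tcp [0.4889 0.3494 0.1806] toolx yaw -5.679985246491709 ydir [ 0.0044  0.0029 -1.    ] F [ 0.3355  0.4415 -1.9101] w 0.5814360856053544 q [0.579  0.1585 1.8264 0.     1.1514 0.6781]
```

View pics/f_scene.png

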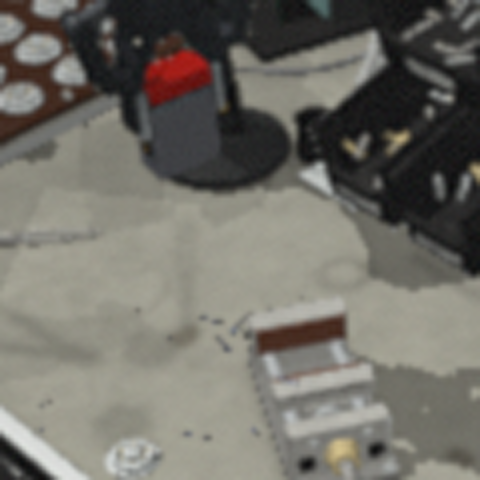

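Call:
play_rows(motion=[[[0.01,-0.05,0],[0,0,0.02]],[[0.04,-0.16,0],[0,0,0.06]],[[0.075,-0.28,0],[0,0,0.1]],[[0.11,-0.4,0],[0,0,0.15]],[[0.14,-0.53,0],[0,0,0.19]],[[0.175,-0.66,0],[0,0,0.24]],[[0.21,-0.79,0],[0,0,0.28]],[[0.235,-0.89,0],[0,0,0.31]],[[0.26,-0.97,0],[0,0,0.327]],[[0.265,-0.995,0],[0,0,0.327]]])

```text
time: 14.6
tool_pos: [0.5922, -0.0513, 0.175]
tcp_rot: [-1.567, -0.118, 0.125]
wrist_force: [-0.9, -0.1, -2.2]
width: 0.576
```

Call:
play_rows(motion=[[[0.009,-0.032,-0.03],[0,0,0]],[[0.009,-0.032,-0.08],[0,0,0]],[[0.009,-0.032,-0.1],[0,0,0]],[[0.009,-0.032,-0.1],[0,0,0]],[[0.009,-0.032,-0.1],[0,0,0]]])

```text
time: 15.22
tool_pos: [0.5973, -0.0618, 0.1382]
tcp_rot: [-1.567, -0.125, 0.124]
wrist_force: [0.6, -1.2, -1.3]
width: 0.584
```

```bash
python3 shot.py g 250 140 350 260 220 120 350 240
```

```text
t 15.225 tcp [ 0.5973 -0.0618  0.1382] toolx yaw 9.08267475191716 ydir [ 0.0006  0.     -1.    ] F [ 0.5731 -1.1847 -1.267 ] w 0.5844540303914584 q [-0.1447  0.1985  1.8625  0.0001  1.0799 -0.3033]
```

View pics/g_scene.png

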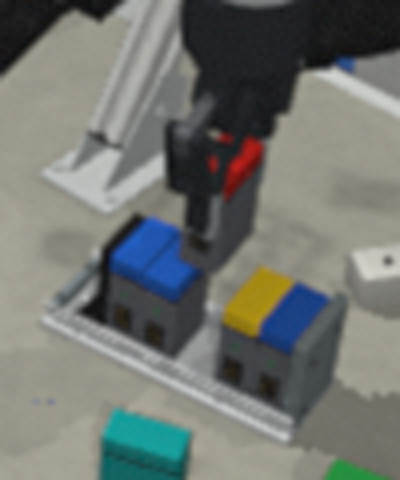

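```bash
cat > gap.py <<'E'
from meas import *
np.set_printoptions(precision=4,suppress=True)
s=bot.read_state();p=s['tool_pos'];print(p)
n='scene';im=np.load(n+'_i.npy');X=cloud(n,np.load(n+'_d.npy'))
a=np.array([-.157,.9876,0]);b=np.array([.9876,.157,0]);c=p*[1,1,0]
al=(X-c)@a; ac=(X-c)@b; z=X[...,2]
near=(abs(ac)<.03)&(abs(al)<.09)
hsv=cv2.cvtColor(im,cv2.COLOR_RGB2HSV).astype(int)
H,S=hsv[...,0],hsv[...,1]
yel=near&(H>20)&(H<35)&(S>130); blu=near&(H>105)&(H<125)&(S>130); red=near&((H<8)|(H>172))&(S>150)
def st(t,m): print(t,m.sum(),'al',np.percentile(al[m],[1,3,50,97,99]) if m.sum() else '', 'ac',np.percentile(ac[m],[3,50,97]) if m.sum() else '')
st('yellow top',yel&(z>.079)); st('blue_bc top',blu&(z>.079)&(al>0)); st('blue_a top',blu&(z>.079)&(al<0)); st('red',red)
g=(S<90)&near&(~red)
# side face of held cassette / blue_b, histogram along
bz=p[2]-.031
st('held -y face',near&(z>bz+.008)&(z<bz+.06)&(abs(ac)<.02)&(al<0.0)&(z>.095))
st('blue_b -y face',near&(z>.05)&(z<.075)&(abs(ac)<.02)&(al>0)&(al<.03))
E
python3 gap.py
```

```text
[ 0.5977 -0.0621  0.1388]
yellow top 131 al [-0.0399 -0.039  -0.028  -0.0165 -0.0155] ac [-0.023  -0.0006  0.0229]
blue_bc top 222 al [0.0167 0.0189 0.0473 0.0692 0.0701] ac [-0.023  -0.006   0.0213]
blue_a top 123 al [-0.0644 -0.0641 -0.0537 -0.0429 -0.0426] ac [-0.0225 -0.0028  0.0216]
red 85 al [-0.0137 -0.0131 -0.0072  0.0114  0.0148] ac [-0.0262 -0.004   0.0206]
held -y face 108 al [-0.0105 -0.0103 -0.009  -0.0079 -0.0078] ac [-0.0181  0.0008  0.0192]
blue_b -y face 38 al [0.0168 0.0169 0.0179 0.0191 0.0194] ac [-0.0183 -0.0012  0.0173]
```

```bash
cat >> gap.py <<'E'
for lo in np.arange(.09,.20,.008):
    m=near&(z>lo)&(z<lo+.008)&(abs(ac)<.018)&(al<.012)&(al>-.02)
    if m.sum()>2: print('held z%.3f'%lo,m.sum(),np.percentile(al[m],[5,25,50,75]))
for lo in np.arange(.03,.09,.008):
    m=near&(z>lo)&(z<lo+.008)&(abs(ac)<.018)&(al>.012)&(al<.024)
    if m.sum()>2: print('bb z%.3f'%lo,m.sum(),np.percentile(al[m],[5,25,50,75]))
E
python3 gap.py
python3 - <<'E'
import cv2,numpy as np
im=np.load('scene_i.npy');cv2.imwrite('pics/g2.png',cv2.resize(im[165:250,270:335,::-1],None,fx=8,fy=8,interpolation=cv2.INTER_CUBIC)[:600])
E
```

```text
[ 0.5977 -0.0621  0.1388]
yellow top 131 al [-0.0399 -0.039  -0.028  -0.0165 -0.0155] ac [-0.023  -0.0006  0.0229]
blue_bc top 222 al [0.0167 0.0189 0.0473 0.0692 0.0701] ac [-0.023  -0.006   0.0213]
blue_a top 123 al [-0.0644 -0.0641 -0.0537 -0.0429 -0.0426] ac [-0.0225 -0.0028  0.0216]
red 85 al [-0.0137 -0.0131 -0.0072  0.0114  0.0148] ac [-0.0262 -0.004   0.0206]
held -y face 108 al [-0.0105 -0.0103 -0.009  -0.0079 -0.0078] ac [-0.0181  0.0008  0.0192]
blue_b -y face 38 al [0.0168 0.0169 0.0179 0.0191 0.0194] ac [-0.0183 -0.0012  0.0173]
held z0.106 6 [-0.0098 -0.0092 -0.0089 -0.0086]
held z0.114 15 [-0.0101 -0.009  -0.0085 -0.0083]
held z0.122 12 [-0.0101 -0.0094 -0.0092 -0.0087]
held z0.130 16 [-0.0104 -0.0098 -0.0095 -0.009 ]
held z0.138 15 [-0.0092 -0.0089 -0.0087 -0.0082]
held z0.146 18 [-0.0102 -0.0096 -0.0091 -0.0088]
held z0.154 14 [-0.0093 -0.0091 -0.009  -0.0089]
held z0.162 17 [-0.0098 -0.0089 -0.0086 -0.0083]
held z0.170 14 [-0.01   -0.0092 -0.0089 -0.0086]
held z0.178 42 [-0.0092 -0.0078 -0.005  -0.0027]
bb z0.030 15 [0.0167 0.0174 0.0181 0.0186]
bb z0.038 9 [0.0174 0.0176 0.0179 0.0187]
bb z0.046 15 [0.0168 0.0171 0.0179 0.0182]
bb z0.054 10 [0.0171 0.0175 0.0177 0.0182]
bb z0.062 12 [0.0172 0.0173 0.0182 0.0184]
bb z0.070 10 [0.0172 0.0175 0.0178 0.0181]
bb z0.078 18 [0.0163 0.0185 0.0205 0.0225]
```

View pics/g2.png

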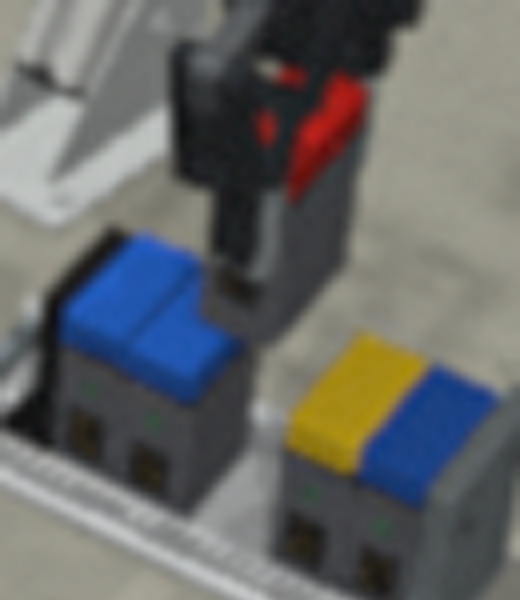

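```bash
cat >> gap.py <<'E'
print('front')
for lo in np.arange(.104,.125,.004):
    m=(abs(ac+.025)<.004)&(z>lo)&(z<lo+.004)&(abs(al)<.03)
    if m.sum()>2: print('front z%.3f'%lo,m.sum(),np.sort(al[m])[[0,1,-2,-1]])
for nm,c0,c1 in (('yel',-.045,-.01),('bb',.012,.046)):
  for lo in np.arange(.04,.085,.008):
    m=(abs(ac+.025)<.004)&(z>lo)&(z<lo+.008)&(al>c0)&(al<c1)
    if m.sum()>2: print(nm,'z%.3f'%lo,m.sum(),np.sort(al[m])[[0,1,-2,-1]])
E
python3 gap.py|sed -n '/front/,$p'
```

```text
front
front z0.108 8 [-0.0004  0.0001  0.0126  0.0143]
front z0.112 15 [-0.0092 -0.007   0.0166  0.0177]
front z0.116 9 [-0.0057 -0.0023  0.015   0.0181]
front z0.120 14 [-0.0096 -0.0083  0.0117  0.0139]
front z0.124 13 [-0.0094 -0.0064  0.0169  0.0186]
yel z0.040 18 [-0.0441 -0.0409 -0.0195 -0.0179]
yel z0.048 15 [-0.0447 -0.0438 -0.0201 -0.0169]
yel z0.056 14 [-0.0442 -0.0414 -0.0218 -0.0182]
yel z0.064 13 [-0.0439 -0.0436 -0.0184 -0.0179]
yel z0.072 15 [-0.0449 -0.0432 -0.0187 -0.0172]
yel z0.080 8 [-0.04   -0.038  -0.0193 -0.0163]
bb z0.040 18 [0.0176 0.019  0.0382 0.0417]
bb z0.048 23 [0.0171 0.0188 0.0439 0.046 ]
bb z0.056 22 [0.0176 0.0186 0.0427 0.0453]
bb z0.064 14 [0.0195 0.0205 0.0384 0.0439]
bb z0.072 22 [0.0174 0.0181 0.0418 0.0448]
bb z0.080 11 [0.0189 0.0215 0.0387 0.0398]
```

```bash
cat >> gap.py <<'E'
print('xx')
for nm,z0,z1,a0,a1 in (('held',.115,.17,-.0115,-.0075),('bb',.04,.075,.015,.0205),('yeltop',.081,.09,-.038,-.017),('batop',.081,.09,-.064,-.043)):
    m=(abs(ac)<.045)&(z>z0)&(z<z1)&(al>a0)&(al<a1)
    print(nm,m.sum(),np.percentile(ac[m],[1,5,50,95,99]))
E
python3 gap.py|sed -n '/xx/,$p'
```

```text
xx
held 144 [-0.031  -0.0254 -0.0044  0.0191  0.0214]
bb 77 [-0.0246 -0.0231 -0.0024  0.0211  0.0247]
yeltop 103 [-0.0224 -0.0203  0.0008  0.0226  0.025 ]
batop 101 [-0.0232 -0.0207 -0.0003  0.0239  0.0262]
```

Call:
play_rows(motion=[[[0.006,-0.0062,0],[0,0,0]],[[0.006,-0.0062,-0.02],[0,0,0]],[[0.006,-0.0062,-0.05],[0,0,0]],[[0.006,-0.0062,-0.07],[0,0,0]],[[0.006,-0.0062,-0.085],[0,0,0]],[[0.006,-0.0062,-0.085],[0,0,0]]])

```text
time: 16.08
tool_pos: [0.5988, -0.0648, 0.1029]
tcp_rot: [-1.567, -0.123, 0.125]
wrist_force: [0.3, -0.3, -1.3]
width: 0.58
```

```bash
python3 shot.py h 270 170 335 240 0 0 0 0; python3 gap.py | grep -E "^\[|yellow|blue_b|red"
```

```text
t 16.075 tcp [ 0.5988 -0.0648  0.1029] toolx yaw 9.036830670719699 ydir [-0.0017  0.0002 -1.    ] F [ 0.336  -0.3147 -1.2927] w 0.5801211579464026 q [-0.1491  0.2393  1.8846 -0.      1.0195 -0.3068]
[ 0.5996 -0.0649  0.1039]
yellow top 137 al [-0.0364 -0.0361 -0.0239 -0.0121 -0.0118] ac [-0.0242 -0.003   0.0212]
blue_bc top 207 al [0.0233 0.0254 0.0513 0.0726 0.0734] ac [-0.0251 -0.0075  0.0189]
red 79 al [-0.0141 -0.0136 -0.0075  0.0108  0.0144] ac [-0.0268 -0.0054  0.0193]
blue_b -y face 8 al [0.0197 0.0198 0.0212 0.0221 0.0222] ac [-0.0197 -0.0152 -0.011 ]
```

View pics/h_scene.png

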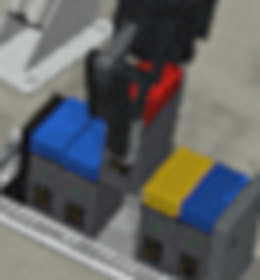

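Call:
play_rows(motion=[[[0,0,-0.02],[0,0,0]],[[0,0,-0.04],[0,0,0]],[[0,0,-0.06],[0,0,0]],[[0,0,-0.08],[0,0,0]],[[0,0,-0.1],[0,0,0]],[[0,0,-0.1],[0,0,0]]])

```text
time: 16.92
tool_pos: [0.5987, -0.0647, 0.0627]
tcp_rot: [-1.567, -0.122, 0.125]
wrist_force: [0.2, 0.5, -1.4]
width: 0.575
```

Call:
play_rows(motion=[[[0,0,-0.01],[0,0,0]],[[0,0,-0.02],[0,0,0]],[[0,0,-0.03],[0,0,0]],[[0,0,-0.04],[0,0,0]],[[0,0,-0.04],[0,0,0]]])

```text
time: 17.55
tool_pos: [0.599, -0.0648, 0.0473]
tcp_rot: [-1.567, -0.123, 0.125]
wrist_force: [0.2, -0.3, -0.7]
width: 0.581
```

Call:
play_rows(motion=[[[0,0,-0.005],[0,0,0]],[[0,0,-0.01],[0,0,0]],[[0,0,-0.015],[0,0,0]],[[0,0,-0.015],[0,0,0]]])

```text
time: 18.05
tool_pos: [0.5995, -0.0649, 0.0417]
tcp_rot: [-1.567, -0.124, 0.124]
wrist_force: [0.4, -0.2, -2.5]
width: 0.58
```

Call:
play_rows(motion=[[[0,0,-0.003],[0,0,0]],[[0,0,-0.006],[0,0,0]],[[0,0,-0.006],[0,0,0]]])

```text
time: 18.42
tool_pos: [0.5995, -0.0648, 0.0394]
tcp_rot: [-1.567, -0.124, 0.124]
wrist_force: [0.0, 1.0, -1.7]
width: 0.581
```

Call:
play_rows(motion=[[[0,0,-0.003],[0,0,0]],[[0,0,-0.005],[0,0,0]],[[0,0,-0.005],[0,0,0]]])

```text
time: 18.8
tool_pos: [0.5997, -0.0649, 0.0389]
tcp_rot: [-1.567, -0.124, 0.124]
wrist_force: [-3.6, 1.1, 7.4]
width: 0.583
```

Call:
play_rows(motion=[[[0,0,0],[0,0,0]],[[0,0,0],[0,0,0]],[[0,0,0],[0,0,0]],[[0,0,0],[0,0,0]],[[0,0,0.04],[0,0,0]],[[0,0,0.12],[0,0,0]],[[0,0,0.25],[0,0,0]],[[0,0,0.35],[0,0,0]]], gripper=0)

```text
time: 19.8
tool_pos: [0.6003, -0.065, 0.181]
tcp_rot: [-1.568, -0.126, 0.122]
wrist_force: [1.2, -0.4, -0.1]
width: 0.997
```

```bash
python3 shot.py i 250 165 350 260 0 0 0 0
python3 - <<'E'
from meas import *
np.set_printoptions(precision=4,suppress=True)
n='scene';im=np.load(n+'_i.npy');d=np.load(n+'_d.npy');X=cloud(n,d)
o=caps(n,im,d)
for k,(t,P,m) in o.items(): print(k,round(float(t),4),'z med',np.median(X[m][:,2]),P.mean(0)[:2],X[m].mean(0))
E
```

```text
t 19.8 tcp [ 0.6003 -0.065   0.181 ] toolx yaw 9.035567413170199 ydir [ 0.0029 -0.0005 -1.    ] F [ 1.1807 -0.4259 -0.134 ] w 0.9972749496032951 q [-0.1491  0.165   1.8181 -0.      1.1556 -0.3068]
blue 0.0847 z med 0.0828502002236998 [ 0.5979 -0.0495] [ 0.595  -0.0512  0.0846]
yellow 0.0849 z med 0.08284905354973933 [ 0.6018 -0.0885] [ 0.6019 -0.0885  0.083 ]
red 0.0847 z med 0.08285979538787566 [ 0.6021 -0.0568] [ 0.5951 -0.0614  0.0827]
```

View pics/i_scene.png

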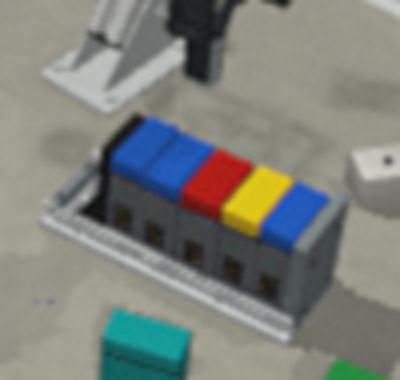

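Call:
play_rows(motion=[[[-0.01,0.06,0],[0,0,0]],[[-0.03,0.16,0],[0,0,0]],[[-0.047,0.255,0],[0,0,0]],[[-0.047,0.255,0],[0,0,0]],[[-0.047,0.255,-0.02],[0,0,0]],[[-0.047,0.255,-0.04],[0,0,0]]], gripper=1)

```text
time: 20.65
tool_pos: [0.5807, 0.0362, 0.1608]
tcp_rot: [-1.568, -0.123, 0.123]
wrist_force: [-0.4, -0.2, -0.0]
width: -0.001
```

```bash
python3 shot.py j 220 120 350 260 0 0 0 0
```

```text
t 20.65 tcp [0.5807 0.0362 0.1608] toolx yaw 8.980935897600581 ydir [-0.0002 -0.0004 -1.    ] F [-0.3957 -0.1674 -0.0069] w -0.001420283058332747 q [ 0.0196  0.1438  1.8818 -0.0004  1.1162 -0.137 ]
```

View pics/j_scene.png

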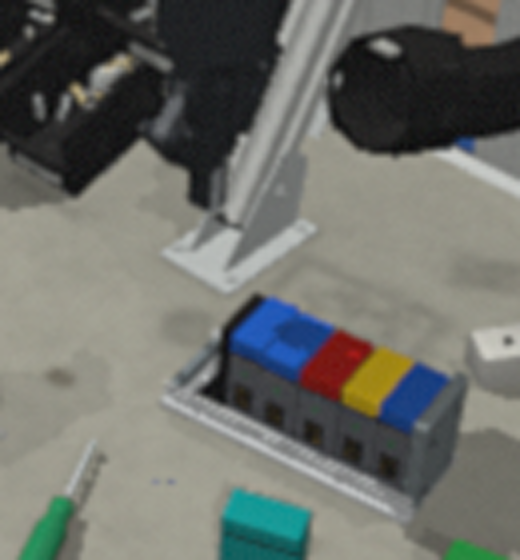

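Call:
play_rows(motion=[[[0,0,-0.05],[0,0,0]],[[0,0,-0.12],[0,0,0]],[[0,0,-0.19],[0,0,0]],[[0,0,-0.25],[0,0,0]],[[0,0,-0.29],[0,0,0]],[[0,0,-0.297],[0,0,0]],[[0,0,-0.297],[0,0,0]]])

```text
time: 21.62
tool_pos: [0.5811, 0.037, 0.0429]
tcp_rot: [-1.567, -0.124, 0.123]
wrist_force: [0.9, -0.1, -0.0]
width: -0.004
```

```bash
python3 shot.py k 240 150 350 260 0 0 0 0
```

```text
t 21.625 tcp [0.5811 0.037  0.0429] toolx yaw 9.029881088045162 ydir [ 0.0005 -0.     -1.    ] F [ 0.9138 -0.1176 -0.0489] w -0.003569958853234486 q [ 0.0209  0.276   1.9673 -0.      0.8978 -0.1367]
```

View pics/k_scene.png

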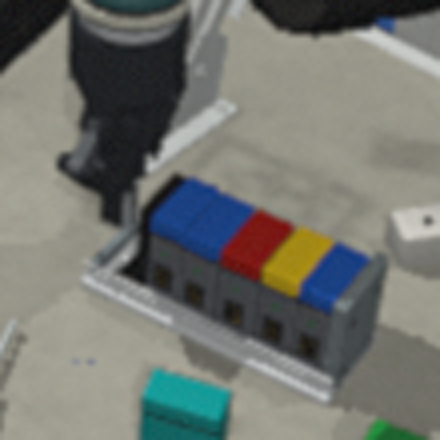

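Call:
play_rows(motion=[[[0.0008,-0.005,0],[0,0,0]],[[0.0016,-0.01,0],[0,0,0]],[[0.0024,-0.015,0],[0,0,0]],[[0.0032,-0.02,0],[0,0,0]],[[0.0032,-0.02,0],[0,0,0]]])

```text
time: 22.35
tool_pos: [0.582, 0.0289, 0.0427]
tcp_rot: [-1.567, -0.124, 0.124]
wrist_force: [1.1, -0.9, 0.4]
width: 0.002
```

Call:
play_rows(motion=[[[0.0004,-0.0025,0],[0,0,0]],[[0.0008,-0.005,0],[0,0,0]],[[0.0012,-0.0075,0],[0,0,0]],[[0.0012,-0.0075,0],[0,0,0]]])

```text
time: 22.85
tool_pos: [0.5825, 0.0261, 0.0427]
tcp_rot: [-1.567, -0.124, 0.124]
wrist_force: [0.4, -0.6, -0.5]
width: 0.003
```

Call:
play_rows(motion=[[[0.0004,-0.0025,0],[0,0,0]],[[0.0008,-0.005,0],[0,0,0]],[[0.0008,-0.005,0],[0,0,0]]])

```text
time: 23.22
tool_pos: [0.5828, 0.0241, 0.0427]
tcp_rot: [-1.567, -0.124, 0.124]
wrist_force: [0.0, 0.8, 0.0]
width: -0.002
```

Call:
play_rows(motion=[[[0.0003,-0.002,0],[0,0,0]],[[0.0006,-0.004,0],[0,0,0]],[[0.0006,-0.004,0],[0,0,0]]])

```text
time: 23.6
tool_pos: [0.5829, 0.0231, 0.0426]
tcp_rot: [-1.567, -0.124, 0.124]
wrist_force: [-0.1, 4.2, 0.6]
width: 0.0
```

Call:
play_rows(motion=[[[0.0002,-0.00125,0],[0,0,0]],[[0.0004,-0.0025,0],[0,0,0]],[[0.0004,-0.0025,0],[0,0,0]]])

```text
time: 23.98
tool_pos: [0.5831, 0.0217, 0.0427]
tcp_rot: [-1.567, -0.124, 0.124]
wrist_force: [-1.6, 4.9, 0.3]
width: -0.005
```

Call:
play_rows(motion=[[[0.0002,-0.00125,0],[0,0,0]],[[0.0004,-0.0025,0],[0,0,0]],[[0.0004,-0.0025,0],[0,0,0]]])

```text
time: 24.35
tool_pos: [0.5832, 0.0207, 0.0426]
tcp_rot: [-1.567, -0.124, 0.124]
wrist_force: [-0.2, 5.8, 0.4]
width: -0.0
```

Call:
play_rows(motion=[[[0.0002,-0.00125,0],[0,0,0]],[[0.0004,-0.0025,0],[0,0,0]],[[0.0004,-0.0025,0],[0,0,0]]])

```text
time: 24.72
tool_pos: [0.5833, 0.0205, 0.0426]
tcp_rot: [-1.566, -0.123, 0.124]
wrist_force: [-0.6, 8.4, 1.4]
width: -0.001
```

Call:
play_rows(motion=[[[0.0002,-0.00125,0],[0,0,0]],[[0.0004,-0.0025,0],[0,0,0]],[[0.0004,-0.0025,0],[0,0,0]]])

```text
time: 25.1
tool_pos: [0.5833, 0.0204, 0.0427]
tcp_rot: [-1.564, -0.123, 0.124]
wrist_force: [-1.0, 10.6, 0.6]
width: -0.004
```

Call:
play_rows(motion=[[[0.0002,-0.00125,0],[0,0,0]],[[0.0004,-0.0025,0],[0,0,0]],[[0.0004,-0.0025,0],[0,0,0]]])

```text
time: 25.48
tool_pos: [0.5835, 0.0198, 0.043]
tcp_rot: [-1.564, -0.123, 0.123]
wrist_force: [-1.6, 12.0, 3.2]
width: 0.002
```

Call:
play_rows(motion=[[[0.0002,-0.00125,0],[0,0,0]],[[0.0004,-0.0025,0],[0,0,0]],[[0.0004,-0.0025,0],[0,0,0]]])

```text
time: 25.85
tool_pos: [0.5834, 0.0198, 0.043]
tcp_rot: [-1.562, -0.122, 0.123]
wrist_force: [-2.3, 16.4, 3.7]
width: 0.001
```

Call:
play_rows(motion=[[[0.0002,-0.00125,0],[0,0,0]],[[0.0004,-0.0025,0],[0,0,0]],[[0.0004,-0.0025,0],[0,0,0]]])

```text
time: 26.22
tool_pos: [0.5834, 0.0198, 0.043]
tcp_rot: [-1.561, -0.122, 0.123]
wrist_force: [-2.7, 19.2, 4.6]
width: 0.002
```

Call:
play_rows(motion=[[[-0.0001,0.0007,0],[0,0,0]],[[-0.0001,0.0007,0],[0,0,0]],[[-0.0001,0.0007,0],[0,0,0]],[[-0.0001,0.0007,0],[0,0,0]],[[-0.0001,0.0007,0],[0,0,0]],[[-0.0001,0.0007,0],[0,0,0]]])

```text
time: 26.98
tool_pos: [0.5835, 0.0197, 0.043]
tcp_rot: [-1.561, -0.122, 0.123]
wrist_force: [-2.9, 17.3, 4.5]
width: 0.004
```

```bash
python3 shot.py l 250 165 350 260 0 0 0 0
python3 - <<'E'
from meas import *
np.set_printoptions(precision=4,suppress=True)
n='scene';im=np.load(n+'_i.npy');d=np.load(n+'_d.npy');X=cloud(n,d)
a=np.array([-.157,.9876,0])
hsv=cv2.cvtColor(im,cv2.COLOR_RGB2HSV).astype(int);H,S=hsv[...,0],hsv[...,1]
reg=(X[...,0]>.54)&(X[...,0]<.68)&(X[...,1]>-.18)&(X[...,1]<.08)&(X[...,2]>.079)
for k,m in (('b',(H>105)&(H<125)&(S>130)),('y',(H>20)&(H<35)&(S>130)),('r',((H<8)|(H>172))&(S>150))):
    m=m&reg; al=X[m]@a; print(k,m.sum(),np.median(X[m][:,2]),np.percentile(al,[1,4,50,96,99]))
print(bot.read_state()['wrist_force'])
E
```

```text
t 26.975 tcp [0.5835 0.0197 0.043 ] toolx yaw 8.963226609730793 ydir [-0.0012  0.0058 -1.    ] F [-2.8703 17.3382  4.4523] w 0.003942582630443313 q [-0.0123  0.2793  1.9628  0.0074  0.9008 -0.1733]
b 372 0.08271629351898158 [-0.2192 -0.2174 -0.1269 -0.0924 -0.088 ]
y 138 0.08285411606137982 [-0.1946 -0.1939 -0.1828 -0.1713 -0.17  ]
r 121 0.08287882888853487 [-0.1671 -0.1662 -0.1544 -0.1441 -0.1431]
[-3.4266 18.8206  4.1435]
```

View pics/l_scene.png

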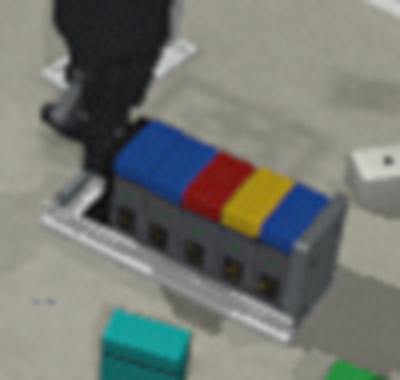

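Call:
play_rows(motion=[[[-0.001,0.006,0],[0,0,0]],[[-0.003,0.02,0],[0,0,0]],[[-0.006,0.035,0],[0,0,0]],[[-0.006,0.04,0.01],[0,0,0]],[[-0.006,0.04,0.1],[0,0,0]],[[-0.006,0.04,0.22],[0,0,0]],[[-0.006,0.04,0.35],[0,0,0]],[[-0.006,0.04,0.4],[0,0,0]],[[-0.006,0.04,0.4],[0,0,0]]])

```text
time: 28.2
tool_pos: [0.5829, 0.0316, 0.2045]
tcp_rot: [-1.568, -0.127, 0.121]
wrist_force: [-0.4, -0.6, -1.0]
width: -0.0
```

```bash
python3 shot.py m 250 165 350 260 0 0 0 0
python3 - <<'E'
from meas import *
np.set_printoptions(precision=4,suppress=True)
n='scene';im=np.load(n+'_i.npy');d=np.load(n+'_d.npy');X=cloud(n,d)
a=np.array([-.157,.9876,0]);b=np.array([.9876,.157,0])
hsv=cv2.cvtColor(im,cv2.COLOR_RGB2HSV).astype(int);H,S=hsv[...,0],hsv[...,1]
reg=(X[...,0]>.54)&(X[...,0]<.68)&(X[...,1]>-.18)&(X[...,1]<.08)&(X[...,2]>.079)
for k,m in (('b',(H>105)&(H<125)&(S>130)),('y',(H>20)&(H<35)&(S>130)),('r',((H<8)|(H>172))&(S>150))):
    m=m&reg; al=X[m]@a;ac=X[m]@b; print(k,m.sum(),np.median(X[m][:,2]),np.percentile(al,[1,4,50,96,99]),np.percentile(ac,[3,50,97]))
E
```

```text
t 28.2 tcp [0.5829 0.0316 0.2045] toolx yaw 9.022456988814529 ydir [ 0.0039 -0.0002 -1.    ] F [-0.4307 -0.5621 -0.9748] w -0.00040201400503537264 q [ 0.0116  0.1086  1.837  -0.0003  1.1922 -0.1458]
b 379 0.08285603355400936 [-0.2195 -0.2168 -0.1257 -0.0894 -0.0876] [0.558  0.5792 0.6032]
y 139 0.08256032912726695 [-0.1943 -0.1937 -0.1825 -0.1709 -0.1697] [0.5576 0.5788 0.6038]
r 128 0.0831467102676876 [-0.1673 -0.1662 -0.1547 -0.1441 -0.1429] [0.5553 0.577  0.6015]
```

View pics/m_scene.png

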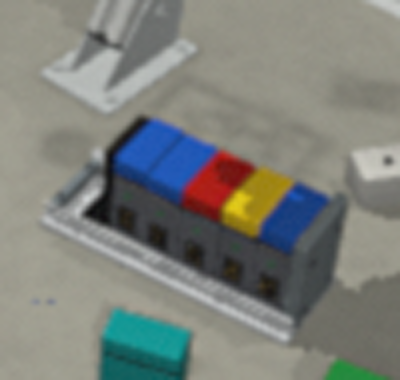

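```bash
python3 -c "
from workcell import bot
print(bot.finish_job())"
```

```text
the job is handed in; nothing more can be done
None
```

The red-capped cassette now stands in the row right beside the yellow one on its follower side. The follower has been pushed back snug, and the job was handed in at about 28 s.

**What I did**
1. **Opened the gap:** I gripped the blue cassette next to yellow and slid it and the follower out about 31 mm. It met the hard stop with about 11 N on the wrist.
2. **Placed the red one:** I lowered it into the gap with no noticeable force until it met the floor at about 7 N, then let go.
3. **Closed the row:** I pushed the follower back with shut fingertips and held about 17–19 N for about 0.75 s. The highest reading in any direction was about 19–20 N. I then backed off and lifted clear.

**What the last checks showed**
- **Height:** the red cap sits level with the blue and yellow caps, at about 83 mm.
- **Gaps:** no gap shows in the last picture. The row is about 28 mm longer than at the start, which fits the red cassette's thickness and puts the follower at about 28 mm (limit 29.9 mm).
- **Contact:** the wrist force was about zero after I moved away.
- **Less certain:** the red cassette sits about 2 mm toward the front of the other caps. That is inside the 3 mm limit, but the cameras are only good to about 2 mm and disagreed by up to 6 mm on that axis early on.
- **Not measured:** I did not re-measure the sensor, jar and steel block at the end. The arm passed only above and away from them.

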